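Load the tin magazine of the labeller

TASK

Load both white salve tins, lids up, one on top of the other into the leaning tube magazine: push each through the mouth and past the two spring catches until it drops free, so that both lie flat at the bottom of the tube, held in below the catches. Do not disturb the other things on the worktop.

Things in the scene. Friction and masses are not known exactly. Their poses are not given: they have to be found in the camera images.
- tin_a_center (a point): white round salve tin lying flat, lid up: 22 mm high, lid 58 mm in diameter over the upper half, body 56 mm in diameter below; about 40 g. The point is its centre, 11 mm above its underside; z points out of the lid
- tin_b_center (a point): white round salve tin lying flat, lid up: 22 mm high, lid 58 mm in diameter over the upper half, body 56 mm in diameter below; about 40 g. The point is its centre, 11 mm above its underside; z points out of the lid (like the other; either may go in first)
- magazine: the magazine's fixed grey base plate, 160 x 110 x 8 mm, that carries an aluminium tube with an orange collar between two blue cheeks; origin at the centre of the plate's underside, on the worktop; z up; -x is the side to which the tube's mouth leans (roughly toward the robot)
- tube: the tube, fixed to the base: polished bore 61 mm, outside 67 mm (orange collar 73 mm), 84 mm from bottom stop to mouth. Origin at the middle of the stop, 20 mm along the base's x and 50 mm above the worktop; z runs up the tube's axis and leans 30 degrees from vertical toward the base's -x; y is level. Two tins, one on the other, end 44 mm above the stop. A 12 mm sight slot runs up its -x side
- mouth (a point): centre of the tube's mouth, on its axis, 84 mm from the stop, about 123 mm above the worktop; same axes as the tube. The rim has an inside lead-in about 3 mm wide and 4 mm deep. Fingers astride a tin do not fit into the bore, closed fingers do. A tin let go in the mouth slides in by itself until it rests on the slant of the catches, its lid 0 to 8 mm below the mouth
- catch_l (a joint): sprung steel leaf (9 mm wide) in the tube's +y wall, hinged 10 mm below the mouth, slanting in and down to its tip 32 mm below the mouth; the two leaves' tips are 51 mm apart. Rad: 0 sprung in, about 0.15 while a tin's side passes
- catch_r (a joint): the same leaf at -y. Pressing near the middle of the lid with roughly 7 to 14 N along the tube's axis forces a tin past both leaves; they grip its side until the lid is about 32 mm below the mouth, then it slides down by its weight and they snap back above it. A tin that goes in cocked can wedge askew: press its high side down
- label_roll_center (a point): white roll of labels, 72 mm across, 45 mm high; bystander, not to be disturbed; the point is its centre
- amber_bottle_center (a point): brown bottle, 50 mm across, 109 mm high; bystander, not to be disturbed; the point is its centre
- cream_jar_center (a point): jar with white lid, 68 mm across, 72 mm high; bystander, not to be disturbed; the point is its centre
- tape_center (a point): roll of tape, 94 mm across, 26 mm high; bystander, not to be disturbed; the point is its centre
Things that resemble listed ones, but are neither listed nor needed, are in the scene too. What is shaped like the part that bears tin_a_center but purple or yellow is not meant.

How it is judged:
By the outcome, as a careful person would: the job done as asked, in the order asked, and still so for the second after the job is handed in, with the robot touching nothing.
It also fails if it takes over 61 s, if anything falls off the work surface, if the arm or the gripper's body presses on something with over 40 N, if the wrist force passes 120 N, or if a joint passes its speed limit or range.

ROBOT

A 6-joint arm with a two-finger parallel gripper is mounted at the origin on a cart in front of the work surface, level with it; the furniture and walls round the work are solid. World frame = base frame: x ahead of the robot, y to its left, z up, the work surface at z = 0. Lengths are in mm, angles in rad, forces in N, time in s.
With the tool pointing down it reaches from about 250 to 800 mm from the base axis. Payload 3.9 kg.
Tool frame: the origin (TCP) lies midway between the tips of the shut fingers; the grasp point (between the pads) lies 19 mm behind it (ctrl.pinch_z is the distance from the TCP to the grasp point, in mm); z points along the fingers, y is the line along which they close (so a half turn about z gives the same grasp; the last joint's range is limited). The gripper opens to 85 mm and grips with 20 to 120 N. Pads are 22 mm wide; open, the fingers measure 114 mm over their backs; the gripper's body (76 mm by 85 mm) begins 54 mm behind the grasp point. The pads swing forward as they close: fully open they stand 13 mm farther back than shut.
Start: joints at [-1.152, 0.26, -0.138, 1.173, 0, 1.571], TCP at [213.493, -479.621, 231.304] pointing down, gripper open.
Joint ranges: [-2.78, 2.78], [-0.83, 1.72], [-1.28, 1.37], [-1.9, 2.12], [-1.57, 1.48], [-3.14, 3.14]. Speed limits (rad/s): [2.57, 2.57, 3.14, 3.14, 3.14, 3.14].

INTERFACE

Orientations are given as [roll, pitch, yaw] about the fixed x, y, z axes, in that order (R = Rz(yaw) Ry(pitch) Rx(roll)).
In Python, from rig import get_state, cams, order, look_for, outline_of, ctrl gives the robot as it stands.
- The arm moves only by the tool jog_arm, never from a script. Its argument "commands" is a list of rows, each a list of 3 entries, a list of its own where there are three numbers: the shift along the world's x, y, z in mm, then the turn, a rotation vector about the world's x, y, z in rad, then the opening, from 0 (shut) to 1 (fully open). A call has 1 to 5 rows; each row is the pose to reach, as a shift and turn from the pose commanded when the call began; what a row does not reach only later rows make up. A row lasts 1/12 s, in which the tool goes at most 41.7 mm and 7.16 degrees, less where a joint would pass 70% of its speed; a pose out of reach is approached as far as the arm can. A call with a gripper value outside its range is refused whole. The fingers move at their own pace and stop on an object; "grip_force" is the grip in N (left out, the last holds). Time passes only in rows, so rows that repeat a pose let the fingers close. It gives the time, the measured TCP pose, the force, the opening and the grip force at its end, in the units of the state.
- get_state(): the state, without advancing time (a new reading comes with each control period).
- cams.get_image(name): name is "scene" or "side" or "wrist"; returns a dict with "image" (384x512x3 uint8, red, green, blue), "K" (3x3 intrinsics, pixels), "k1" (the pictures are not rectified: a ray, as slopes to the right and down, at radius r is drawn at 1 + k1 r^2 times it, then the intrinsics apply), "rvec" (rotation vector, rad) and "tvec" (3), from world to camera coordinates, as OpenCV has them. Camera axes: x right, y down, z forward; pixel columns grow to the right and rows downward; lengths in mm; the calibration is good to about 2 mm. A picture is of the moment at which its call begins. There is no depth.
- order.finish_job(): hands the job in; it is judged then, once.
Trained networks look in the newest picture that a camera, given by its name, has taken for a name from the list of things; names that differ only in an ending like _2 or _b are one class to them, and where a whole thing is asked for, a point or a joint stands for the part that bears it (a point fixed in the world has none). Each returns a list of dicts, best first, with "confidence" (0 to 1); they miss things now and then, are a little off and sometimes report something else, mostly with a low value. They report only what shows in the picture. A call takes as long as a camera call. They do not tell look-alikes from the thing itself.
- look_for(camera, label): "bbox" ([centre column, centre row, width, height] in pixels, round what is visible of it).
- outline_of(camera, label): "pixels" (384x512 bool, what is visible of it) and "bbox" ([centre column, centre row, width, height] in pixels, round what is visible of it).
The state is a dict: "time": time; "joints": joint angles; "joint_velocities": joint speeds; "joint_torque": joint torques, N m; "ee_pos": TCP position; "orientation": TCP orientation; "force": force on the tool from outside, world axes, zero at the start; "torque": the same for the moment, N m; "opening": finger opening in mm; "grasp_force": force on a finger pad.
Only numpy, scipy, OpenCV 4.12 (cv2) and the standard library are available. Lean on these libraries where they do the work, as an engineer would, in place of code of your own. Each camera call takes 0.05 s, during which the arm holds its last target. There are 200 camera calls.

## Working session

There is one attempt and no reset: what is moved stays moved. The work goes in short steps, Python scripts to look and compute and a tool call to move; the robot and the scene stay as the last step left them, time stands still between calls to the robot, and variables do not carry over. Pictures are saved under pics/ and viewed, at most 10 in all, crops included, and the job is handed in when it is done.

Besides the shell and the picture viewer there is one more tool, called by a JSON object that holds its "api" and its "payload", one argument or row to a line. jog_arm: Moves the arm, as the interface text tells. Its arguments: {"type":"object","properties":{"commands":{"type":"array","items":{"type":"array"}},"grip_force":{"type":"number"}},"required":["commands"]}

```bash
mkdir -p pics
cat > h.py <<'E'
import numpy as np, cv2
from rig import get_state, cams, order, look_for, outline_of, ctrl
def ray(im,px):
    K=im["K"];k1=float(im["k1"]);R=cv2.Rodrigues(np.array(im["rvec"],float))[0];t=np.array(im["tvec"],float)
    d=np.array([(px[0]-K[0][2])/K[0][0],(px[1]-K[1][2])/K[1][1]]);u=d.copy()
    for _ in range(20): u=d/(1+k1*(u@u))
    return -R.T@t, R.T@np.array([u[0],u[1],1.])
def onz(im,px,z):
    c,d=ray(im,px); return c+d*(z-c[2])/d[2]
def proj(im,P):
    K=np.array(im["K"]);R=cv2.Rodrigues(np.array(im["rvec"],float))[0]
    q=R@np.array(P,float)+np.array(im["tvec"],float);u=q[:2]/q[2];u=u*(1+float(im["k1"])*(u@u))
    return np.array([K[0,0]*u[0]+K[0,2],K[1,1]*u[1]+K[1,2]])
def tri(a,pa,b,pb):
    c1,d1=ray(a,pa);c2,d2=ray(b,pb);d1/=np.linalg.norm(d1);d2/=np.linalg.norm(d2)
    s=np.linalg.lstsq(np.c_[d1,-d2],c2-c1,rcond=None)[0];p,q=c1+s[0]*d1,c2+s[1]*d2
    return (p+q)/2,np.linalg.norm(p-q)
E
python3 - <<'E'
from h import *
np.set_printoptions(precision=1,suppress=True)
ims=[]
for n in("scene","side"):
    im=cams.get_image(n);ims.append(im["image"])
    for l,z in(("tin_a_center",11),("magazine",4),("tube",80),("label_roll_center",22),("amber_bottle_center",54),("cream_jar_center",36),("tape_center",13)):
        for d in look_for(n,l)[:5]:
            print(n,l,round(d["confidence"],2),np.array(d["bbox"]),onz(im,d["bbox"][:2],z))
    cv2.imwrite(f"pics/{n}0.png",cv2.resize(im["image"][:,:,::-1],(800,600)))
s=get_state();print(s,ctrl.pinch_z)
E
```

```text
scene tin_a_center 0.59 [281.8 203.6  14.9  15.5] [ 498.6 -139.8   11. ]
scene tin_a_center 0.57 [273.5 219.9  20.7  14.6] [467.8 -48.6  11. ]
scene tin_a_center 0.54 [310.9 213.6  15.9  14.6] [ 394.7 -149.3   11. ]
scene tin_a_center 0.46 [245.7 212.7  19.7  10.4] [558.5 -25.7  11. ]
scene magazine 0.65 [206.7 218.9  59.8  61.3] [638.2  67.4   4. ]
scene tube 0.78 [204.4 207.6  31.1  36.5] [604.5 104.9  80. ]
scene label_roll_center 0.61 [157.3 271.9  33.8  32.3] [559.  320.5  22. ]
scene amber_bottle_center 0.87 [135.1 235.9  16.2  40.7] [682. 289.  54.]
scene amber_bottle_center 0.35 [204.1 207.8  31.   35.8] [632.9  79.6  54. ]
scene cream_jar_center 0.55 [306.2 156.9  20.3  17.6] [ 590.9 -448.8   36. ]
scene tape_center 0.77 [353.5 173.2  28.6  25. ] [ 400.4 -482.1   13. ]
scene tape_center 0.23 [307.6 156.9  21.   26.3] [ 609.3 -495.    13. ]
side tin_a_center 0.68 [277.4 254.2  16.2  12.3] [387.6  57.1  11. ]
side tin_a_center 0.63 [240.6 222.6  14.1  13.5] [555.8 -20.2  11. ]
side tin_a_center 0.57 [270.  227.4  18.7  13.7] [458.1 -43.1  11. ]
side tin_a_center 0.51 [271.7 20
[... 405 characters left out ...]
_center 0.57 [325.5 167.6  25.8  18.4] [ 390.4 -412.9   54. ]
side cream_jar_center 0.71 [279.9 156.1  14.9  22.1] [ 594.7 -440.4   36. ]
side cream_jar_center 0.42 [207.2 224.2  33.5  32.7] [634.5  60.7  36. ]
side tape_center 0.84 [325.4 167.3  25.   16.3] [ 406.5 -479.5   13. ]
{'time': 0.8, 'joints': array([-1.2,  0.3, -0.1,  1.2,  0. ,  1.6]), 'joint_velocities': array([ 0.,  0.,  0., -0., -0.,  0.]), 'joint_torque': array([ -0. , -40.6,  25.4,   0. ,  -0. ,  -0. ]), 'ee_pos': array([ 213.5, -479.6,  231.3]), 'orientation': array([ 3.1, -0. ,  0.4]), 'force': array([ 0.2, -0.4,  0.7]), 'torque': array([ 0.,  0., -0.]), 'grasp_force': 0.0, 'opening': 85.53279242180726} 18.700000000000003
```

Run:
```python
from h import *
out=[]
for n in("scene","side"):
    im=cams.get_image(n)["image"][140:290,165:331]
    out.append(cv2.resize(im,None,fx=2.4,fy=3.2 if 0 else 2.4,interpolation=cv2.INTER_CUBIC))
cv2.imwrite("pics/c1.png",np.hstack(out)[:,:,::-1])
```

```text
(no output)
```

View pics/c1.png

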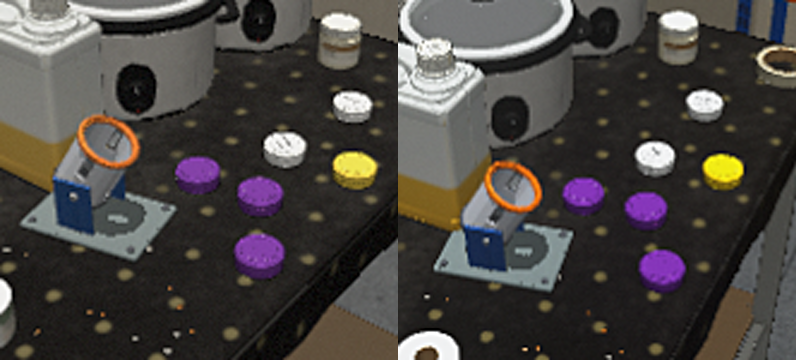

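View pics/scene0.png

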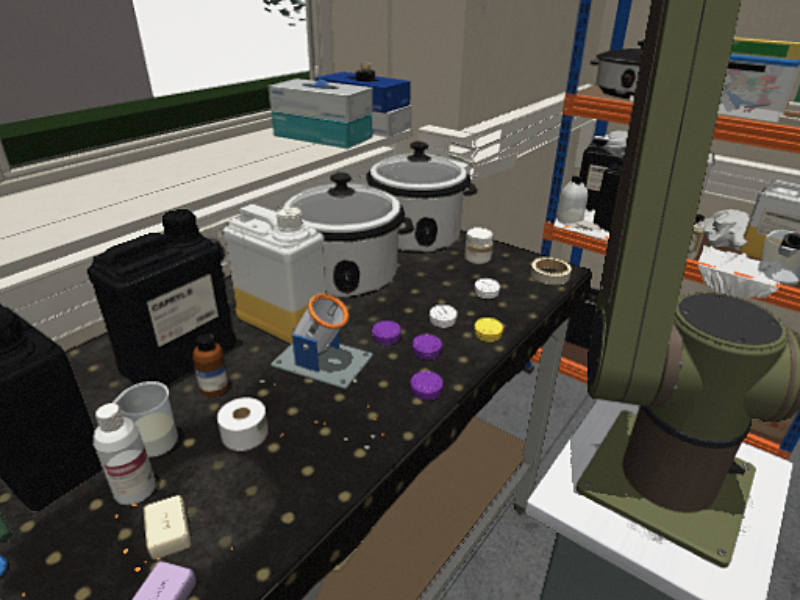

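Scene-picture candidates: purple (246,212), (274,220), (273,247), yellow (311,213), white (282,202) and white (312,184). The two white ones are the tins meant, and the crop confirms it. The magazine is around (207,219), its orange mouth at about (210,198).

```bash
cat > m.py <<'E'
from h import *
np.set_printoptions(precision=2,suppress=True)
def orange(im,box=None):
    hsv=cv2.cvtColor(im["image"],cv2.COLOR_RGB2HSV)
    m=cv2.inRange(hsv,(5,170,120),(16,255,255))
    if box: 
        b=np.zeros_like(m);x0,x1,y0,y1=box;b[y0:y1,x0:x1]=1;m=m*b
    return m
def circ(p,r,h):  # p=x,y,yaw (base origin) ; points round tube axis at height h
    x,y,a=p;c,s=np.cos(a),np.sin(a);R=np.array([[c,-s,0],[s,c,0],[0,0,1]])
    ax=np.array([-.5,0,.75**.5]);ex=np.array([.75**.5,0,.5]);ey=np.array([0,1,0])
    o=np.array([20,0,50])+h*ax
    th=np.linspace(0,2*np.pi,120,endpoint=False)
    return (R@(o+r*(np.cos(th)[:,None]*ex+np.sin(th)[:,None]*ey)).T).T+[x,y,0]
def corners(p):
    x,y,a=p;c,s=np.cos(a),np.sin(a)
    return [np.array([x+c*u-s*v,y+s*u+c*v,8]) for u,v in((-80,-55),(-80,55),(80,-55),(80,55))]
E
python3 - <<'E'
from m import *
A=cams.get_image("scene");B=cams.get_image("side")
for pa,pb in(((283.3,201.7),(272,205.4)),((311.7,184.2),(292.5,183.3))):
    print("tin",*tri(A,pa,B,pb),onz(A,pa,11),onz(B,pb,11))
for im,cs in((A,((21,220),(135,259),(176,207))),(B,((37,272),(155,288),(174,232)))):
    for c in cs: print("corner",onz(im,(165+c[0]/2.4,140+c[1]/2.4),8))
ce=[]
for im,bx in((A,(190,235,180,220)),(B,(190,235,195,235))):
    m=orange(im,bx);p=cv2.findNonZero(m)
    h=cv2.convexHull(p);e=cv2.fitEllipse(h);print(len(p),e);ce.append(e[0])
print("mouth",*tri(A,ce[0],B,ce[1]))
E
```

```text
tin [ 498.84 -148.99   13.76] 0.2782215367731442 [ 501.06 -152.41   11.  ] [ 500.18 -152.41   11.  ]
tin [ 487.13 -316.52    8.47] 0.2895300723230242 [ 485.11 -312.33   11.  ] [ 485.93 -313.3    11.  ]
corner [664.71 176.49   8.  ]
corner [507.64 144.26   8.  ]
corner [534.04  39.63   8.  ]
corner [654.17 186.41   8.  ]
corner [506.59 141.25   8.  ]
corner [533.98  41.62   8.  ]
158 ((209.83433532714844, 198.61439514160156), (19.376359939575195, 26.83348846435547), 117.99467468261719)
156 ((212.39102172851562, 217.24533081054688), (18.686952590942383, 25.66146469116211), 125.8178939819336)
mouth [581.76 103.47 118.58] 0.5643253742492466
```

{"api": "jog_arm", "payload": {
  "commands": [
    [[20, 40, 10], [0, 0, 0], 1],
    [[40, 75, 20], [0, 0, 0], 1],
    [[60, 110, 20], [0, 0, 0], 1],
    [[80, 145, 20], [0, 0, 0], 1],
    [[100, 170, 20], [0, 0, 0], 1]
  ]
}}

```text
time: 1.42
ee_pos: [313.6, -307.0, 251.7]
orientation: [-3.141, -0.0, 0.419]
force: [0.9, -0.1, -0.3]
opening: 85.4
grasp_force: 0.0
```

{"api": "jog_arm", "payload": {
  "commands": [
    [[40, 0, -15], [0, 0, -0.08], 1],
    [[80, 0, -30], [0, 0, -0.164], 1],
    [[115, -5, -50], [0, 0, -0.164], 1],
    [[145, -5, -80], [0, 0, -0.164], 1],
    [[172, -6, -100], [0, 0, -0.164], 1]
  ]
}}

```text
time: 1.83
ee_pos: [487.4, -315.1, 149.6]
orientation: [-3.142, -0.0, 0.256]
force: [-0.1, -0.9, -0.6]
opening: 85.6
grasp_force: 0.0
```

Run:
```python
from m import *
im=cams.get_image("wrist");s=get_state();print(s["ee_pos"],s["orientation"],s["force"])
for d in outline_of("wrist","tin_a_center"):
    e=cv2.fitEllipse(cv2.convexHull(cv2.findNonZero(d["pixels"].astype(np.uint8))))
    print(d["confidence"],d["bbox"],e[0],onz(im,e[0],18))
cv2.imwrite("pics/w1.png",im["image"][:,:,::-1])
```

```text
[ 490.81 -314.4   144.88] [-3.14 -0.    0.26] [ 4.62 -1.62 -2.38]
0.85 [74.3, 117.5, 83.8, 71.2] (72.88736724853516, 116.35757446289062) [ 503.63 -153.     18.  ]
```

View pics/w1.png

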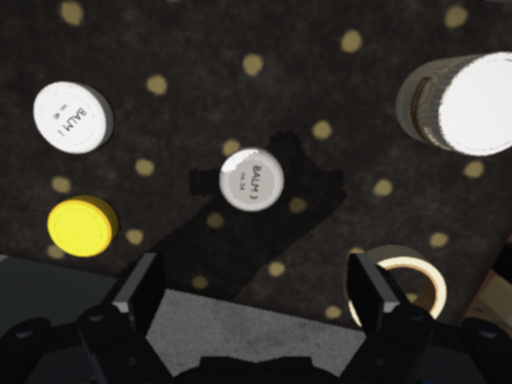

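Run:
```python
from m import *
im=cams.get_image("wrist")
g=im["image"].astype(int)
print("cam",ray(im,(256,192)))
for c,z in(((251,180),18),((72,117),18)):
    m=((g.min(2)>100)*255).astype(np.uint8)
    n,l,st,ce=cv2.connectedComponentsWithStats(m)
    k=l[c[1],c[0]] or l[c[1]-12,c[0]+18]
    if k==0: print("bg");continue
    h=cv2.convexHull(cv2.findNonZero((l==k).astype(np.uint8)))[:,0]
    for zz in(11,22,30,50):
        P=np.array([onz(im,p,zz)[:2] for p in h],np.float32);print(st[k],zz,cv2.fitEllipse(P))
a=cams.get_image("scene")["image"][170:215,260:335]
cv2.imwrite("pics/c2.png",cv2.resize(a,None,fx=8,fy=8,interpolation=cv2.INTER_CUBIC)[:,:,::-1])
```

```text
cam (array([ 568.17, -294.31,  289.76]), array([-0.31, -0.08, -0.95]))
[ 221  149   64   63 3184] 11 ((485.17840576171875, -311.8650207519531), (59.05854415893555, 60.719783782958984), 120.09132385253906)
[ 221  149   64   63 3184] 22 ((488.4531555175781, -311.17236328125), (56.728065490722656, 58.323753356933594), 120.0915298461914)
[ 221  149   64   63 3184] 30 ((490.83477783203125, -310.66864013671875), (55.03318405151367, 56.58119201660156), 120.0913314819336)
[ 221  149   64   63 3184] 50 ((496.7888488769531, -309.4093017578125), (50.79594421386719, 52.224761962890625), 120.09148406982422)
[  33   81   74   73 4199] 11 ((499.5774841308594, -147.12744140625), (60.6143798828125, 61.32748031616211), 45.18034744262695)
[  33   81   74   73 4199] 22 ((502.2840270996094, -152.9354248046875), (58.22249221801758, 58.90746307373047), 45.17917251586914)
[  33   81   74   73 4199] 30 ((504.2524108886719, -157.159423828125), (56.48295593261719, 57.1474609375), 45.18036651611328)
[  33   81   74   73 4199] 50 ((509.17340087890625, -167.71939086914062), (52.13410186767578, 52.74744415283203), 45.17959213256836)
```

View pics/c2.png

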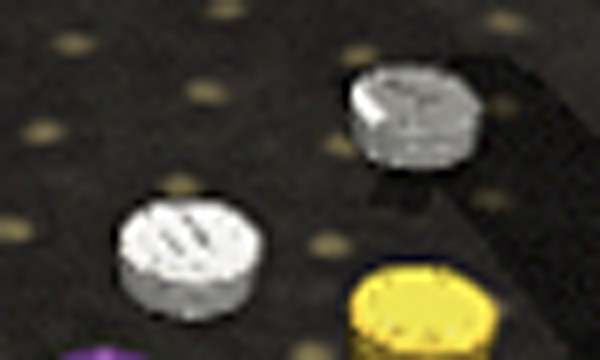

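Both white tins measure 58 mm across, with lids up: tin B at (488,-311) and tin A at (502,-153). I'll descend on B.

{"api": "jog_arm", "payload": {
  "commands": [
    [[1, 4, -40], [0, 0, 0], 1],
    [[1, 4, -80], [0, 0, 0], 1],
    [[1, 4, -105], [0, 0, 0], 1],
    [[1, 4, -105], [0, 0, 0], 1],
    [[1, 4, -105], [0, 0, 0], 1]
  ]
}}

```text
time: 2.45
ee_pos: [485.0, -311.5, 46.8]
orientation: [-3.14, 0.001, 0.254]
force: [0.3, 0.2, 0.1]
opening: 85.6
grasp_force: 0.0
```

Run:
```python
from m import *
s=get_state();print(s["ee_pos"],s["orientation"],s["force"])
```

```text
[ 484.96 -311.54   46.8 ] [-3.14  0.    0.25] [0.25 0.22 0.06]
```

{"api": "jog_arm", "payload": {
  "commands": [
    [[3, 0, -25], [0, 0, 0], 1],
    [[3, 0, -38], [0, 0, 0], 1],
    [[3, 0, -38], [0, 0, 0], 1],
    [[3, 0, -38], [0, 0, 0], 0.4],
    [[3, 0, -38], [0, 0, 0], 0.4]
  ],
  "grip_force": 25
}}

```text
time: 2.87
ee_pos: [491.0, -312.9, 11.0]
orientation: [3.138, -0.003, 0.254]
force: [-0.2, 0.7, 1.1]
opening: 64.3
grasp_force: 0.0
```

{"api": "jog_arm", "payload": {
  "commands": [
    [[0, 0, 0], [0, 0, 0], 0.4],
    [[0, 0, 0], [0, 0, 0], 0.4],
    [[0, 0, 0], [0, 0, 0], 0.4],
    [[0, 0, 0], [0, 0, 0], 0.4],
    [[0, 0, 0], [0, 0, 0], 0.4]
  ]
}}

```text
time: 3.28
ee_pos: [490.8, -311.5, 11.2]
orientation: [3.141, -0.003, 0.255]
force: [0.0, 2.9, 8.8]
opening: 54.5
grasp_force: 24.9
```

Run:
```python
from m import *
s=get_state();print(s["ee_pos"],s["orientation"],s["force"],s["grasp_force"],s["opening"])
im=cams.get_image("wrist")
a=cams.get_image("side")["image"][150:225,250:350]
cv2.imwrite("pics/w3.png",np.vstack([im["image"][:,:,::-1][150:384],cv2.resize(a,(512,300),interpolation=cv2.INTER_CUBIC)[:,:,::-1]]))
```

```text
[ 490.84 -311.49   11.21] [ 3.14 -0.    0.26] [0.04 2.9  8.84] 24.916371032759344 54.51634098498909
```

View pics/w3.png

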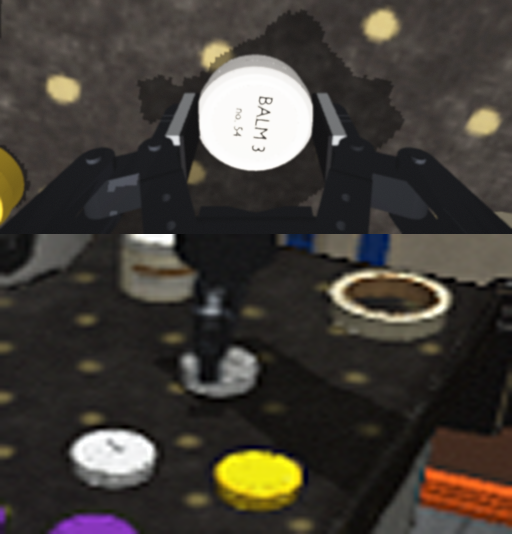

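{"api": "jog_arm", "payload": {
  "commands": [
    [[0, 0, 15], [0, 0, 0], 0.4],
    [[0, 0, 40], [0, 0, 0], 0.4],
    [[0, 0, 80], [0, 0, 0], 0.4],
    [[0, 0, 80], [0, 0, 0], 0.4],
    [[0, 0, 80], [0, 0, 0], 0.4]
  ]
}}

```text
time: 3.8
ee_pos: [492.3, -313.5, 92.7]
orientation: [3.135, -0.006, 0.255]
force: [0.2, 0.3, -0.9]
opening: 54.1
grasp_force: 25.7
```

Run:
```python
from m import *
s=get_state();print(s["ee_pos"],s["orientation"],s["force"],s["grasp_force"],s["opening"])
im=cams.get_image("wrist")
a=cams.get_image("side")["image"][130:205,250:350]
cv2.imwrite("pics/w4.png",np.vstack([im["image"][:,:,::-1][150:384],cv2.resize(a,(512,360),interpolation=cv2.INTER_CUBIC)[:,:,::-1]]))
```

```text
[ 492.34 -313.51   92.66] [ 3.14 -0.01  0.25] [ 0.22  0.34 -0.87] 25.715431213830016 54.10544764673741
```

View pics/w4.png

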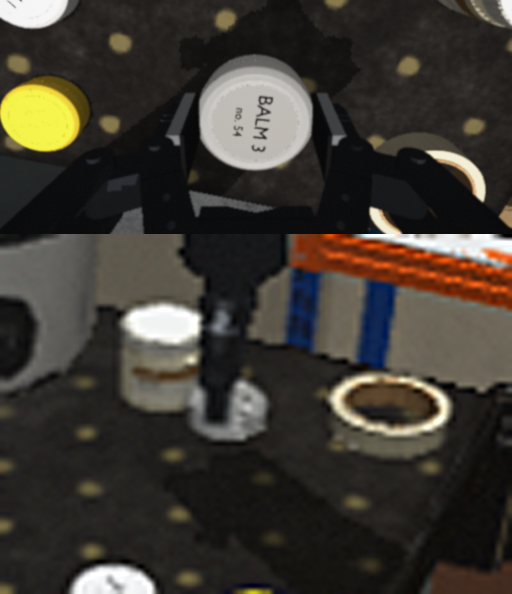

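```bash
cat > lid.py <<'E'
from m import *
from scipy.optimize import least_squares
from scipy.spatial.transform import Rotation as Ro
def lid(im,T,R,seed=(255,262),thr=100,show=True):
    g=im["image"].astype(int);m=(((g.min(2)>thr)&(g.max(2)-g.min(2)<40))*255).astype(np.uint8)
    m=cv2.morphologyEx(m,cv2.MORPH_OPEN,np.ones((7,7)))
    n,l,st,ce=cv2.connectedComponentsWithStats(m);k=np.argmax(st[1:,4]*(np.hypot(*(ce[1:]-seed).T)<40))+1
    h=cv2.convexHull(cv2.findNonZero((l==k).astype(np.uint8)))[:,0].astype(float)
    ds=[ray(im,p) for p in h];c=R.T@(ds[0][0]-T);D=np.array([R.T@d for _,d in ds])
    def f(p): # lid circle in tool frame: x,y,z, tilt about y, tilt about x
        n=Ro.from_euler("yx",p[3:]).apply([0,0,1.])
        P=c+D*((n@(p[:3]-c))/(D@n))[:,None]
        return np.r_[np.linalg.norm(P-p[:3],axis=1)-29,p[3:]*5]
    r=least_squares(f,[0,0,-20,0,0],loss="soft_l1");return r.x,np.abs(r.fun).mean(),st[k]
E
python3 - <<'E'
from lid import *
s=get_state();R=Ro.from_euler("xyz",s["orientation"]).as_matrix()
im=cams.get_image("wrist");s=get_state();print(s["ee_pos"],s["force"])
for t in(100,130): print(*lid(im,s["ee_pos"],R,thr=t))
E
```

```text
[ 488.97 -311.31   88.15] [ 0.17 -0.28 -1.05]
[-3.88  0.9  -7.02 -0.06 -0.  ] 0.14791949296249304 [ 199  215  113  105 9258]
[-5.05  0.79 -5.84 -0.04 -0.  ] 0.12219388705225315 [ 200  217  112  103 8667]
```

{"api": "jog_arm", "payload": {
  "commands": [
    [[0, 15, 30], [0, 0, 0], 0.4],
    [[0, 40, 60], [0, 0, 0], 0.4],
    [[0, 70, 85], [0, 0, 0], 0.4],
    [[0, 105, 105], [0, 0, 0], 0.4],
    [[0, 145, 115], [0, 0, 0], 0.4]
  ]
}}

```text
time: 4.37
ee_pos: [490.0, -166.4, 204.8]
orientation: [3.14, -0.002, 0.253]
force: [0.6, 0.9, 0.2]
opening: 54.1
grasp_force: 25.9
```

{"api": "jog_arm", "payload": {
  "commands": [
    [[0, 40, 10], [0, 0, 0], 0.4],
    [[0, 80, 20], [0, 0, 0], 0.4],
    [[0, 120, 30], [0, 0, 0], 0.4],
    [[0, 160, 35], [0, 0, 0], 0.4],
    [[0, 190, 35], [0, 0, 0], 0.4]
  ]
}}

```text
time: 4.78
ee_pos: [489.0, 26.1, 238.4]
orientation: [-3.141, 0.0, 0.256]
force: [0.0, -0.3, 0.2]
opening: 53.9
grasp_force: 25.9
```

{"api": "jog_arm", "payload": {
  "commands": [
    [[0, 25, 0], [0, 0, 0], 0.4],
    [[0, 35, 0], [0, 0, 0], 0.4],
    [[0, 35, 0], [0, 0, 0], 0.4],
    [[0, 35, 0], [0, 0, 0], 0.4],
    [[0, 35, 0], [0, 0, 0], 0.4]
  ]
}}

```text
time: 5.2
ee_pos: [489.1, 57.2, 237.7]
orientation: [3.141, 0.002, 0.254]
force: [0.1, 0.8, -0.2]
opening: 54.2
grasp_force: 25.9
```

```bash
cat > fitm.py <<'E'
from lid import *
from scipy.spatial import cKDTree
def fit(views,p0=(598,111,.255)):
    # views: list of (im, mask); fit rim outer edge circle r=36.5,h=84 hull to orange hull
    H=[]
    for im,m in views:
        H.append(cv2.convexHull(cv2.findNonZero(m)).reshape(-1,1,2).astype(np.float32))
    def f(p):
        r=[]
        for (im,m),h in zip(views,H):
            q=np.array([proj(im,P) for P in np.r_[circ(p,36.5,84)[::4],circ(p,36.5,76)[::4]]],np.float32)
            qh=cv2.convexHull(q).reshape(-1,2)
            hh=h.reshape(-1,2)
            # compare directional support functions
            for t in np.linspace(0,2*np.pi,24,endpoint=False):
                u=np.array([np.cos(t),np.sin(t)]);r.append(((qh@u).max()-(hh@u).max()))
        return np.array(r)
    r=least_squares(f,p0,x_scale=[1,1,.02],loss="soft_l1");return r.x,np.abs(r.fun).mean()
E
python3 - <<'E'
from fitm import *
A=cams.get_image("scene");B=cams.get_image("side");W=cams.get_image("wrist");s=get_state();print(s["ee_pos"],s["orientation"],s["force"],s["grasp_force"],s["time"])
mw=orange(W);print(cv2.boundingRect(cv2.findNonZero(mw)),(mw>0).sum())
cv2.imwrite("pics/w5.png",W["image"][:,:,::-1])
E
```

```text
[489.48  57.05 238.1 ] [3.14 0.   0.25] [ 0.43 -0.06 -0.62] 25.942606522439746 5.35
(61, 5, 445, 346) 1609
```

View pics/w5.png

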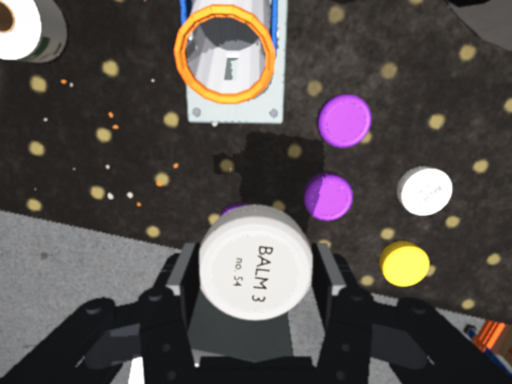

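The tin is held level. The orange rim is at about (225,54), and the plate's edges are parallel to the tool, so the yaw of 0.255 is good.

```bash
cat >> fitm.py <<'E'
def big(m):
    n,l,st,ce=cv2.connectedComponentsWithStats(m);return ((l==np.argmax(st[1:,4])+1)*255).astype(np.uint8)
def views():
    A=cams.get_image("scene");B=cams.get_image("side");W=cams.get_image("wrist")
    return [(A,orange(A,(190,235,180,220))),(B,orange(B,(190,235,195,235))),(W,big(orange(W,(100,400,0,200))))]
E
python3 - <<'E'
from fitm import *
V=views();W=V[2][0]
print(cv2.boundingRect(V[2][1]))
for v in(V,V[:2],V[2:]):
    p,e=fit(v);print(p,e,"mouth",circ(p,1,84).mean(0))
# plate -x corners seen in wrist (187,122),(285,122)
print(onz(W,(187,122),8),onz(W,(284,122),8))
s=get_state();R=Ro.from_euler("xyz",s["orientation"]).as_matrix();print(s["ee_pos"])
print(*lid(W,s["ee_pos"],R))
E
```

```text
(174, 14, 99, 86)
[598.26 110.91   0.28] 1.3418930375027114 mouth [577.09 104.93 122.75]
[600.21 109.43   0.26] 0.32273223909944343 mouth [578.93 103.87 122.75]
[598.08 109.81   0.24] 3.0594341854268756 mouth [576.69 104.65 122.75]
[510.28 143.88   8.  ] [538.42  35.3    8.  ]
[489.56  57.55 238.31]
[ 13.41   0.73 -42.81  -0.15  -0.62] 1.0260234749882544 [  199   205   125   152 12277]
```

{"api": "jog_arm", "payload": {
  "commands": [
    [[12, 8, -6], [0.026, -0.101, 0], 0.4],
    [[24, 16, -16], [0.053, -0.203, 0], 0.4],
    [[36, 25, -28], [0.079, -0.304, 0], 0.4],
    [[47, 33, -42], [0.105, -0.406, 0], 0.4],
    [[56, 39, -52], [0.131, -0.507, 0], 0.4]
  ]
}}

```text
time: 5.92
ee_pos: [545.0, 96.6, 187.8]
orientation: [3.14, -0.516, 0.255]
force: [-0.3, 0.4, -1.1]
opening: 54.2
grasp_force: 25.9
```

{"api": "jog_arm", "payload": {
  "commands": [
    [[8, 2, -15], [0, 0, 0], 0.4],
    [[17, 4, -30], [0, 0, 0], 0.4],
    [[17, 4, -30], [0, 0, 0], 0.4],
    [[17, 4, -30], [0, 0, 0], 0.4]
  ]
}}

```text
time: 6.25
ee_pos: [561.2, 100.2, 156.7]
orientation: [3.141, -0.508, 0.254]
force: [0.4, 0.2, -0.0]
opening: 53.8
grasp_force: 25.9
```

```bash
cat > st.py <<'E'
from fitm import *
cams.get_image("wrist")
s=get_state();R=Ro.from_euler("xyz",s["orientation"]).as_matrix()
c,si=np.cos(.254),np.sin(.254);a=np.array([-.5*c,-.5*si,.75**.5]);M=np.array([578,104.3,122.75])
T=np.c_[[.75**.5*c,.75**.5*si,.5],[si,-c,0],-a]
print("t",s["time"],s["ee_pos"],"in mouth frame(tubex,-tubey,depth)",T.T@(s["ee_pos"]-M),"roterr",Ro.from_matrix(T@R.T).as_rotvec(),"F tube",T.T@s["force"],"grip",s["grasp_force"],s["opening"])
E
python3 st.py
python3 - <<'E'
from h import *
W=cams.get_image("wrist")["image"];a=cams.get_image("side")["image"][160:260,160:290]; b=cams.get_image("scene")["image"][150:250,160:290]
f=lambda x:cv2.resize(x,(390,300),interpolation=cv2.INTER_CUBIC)
cv2.imwrite("pics/w6.png",np.vstack([np.hstack([f(a),f(b)]),cv2.resize(W[90:],(780,290))])[:,:,::-1])
E
```

```text
t 6.3 [561.94 100.39 157.73] in mouth frame(tubex,-tubey,depth) [  3.17  -0.26 -38.56] roterr [ 0.   -0.01 -0.  ] F tube [0.63 0.51 0.59] grip 25.918537818615732 54.065382736323016
```

View pics/w6.png

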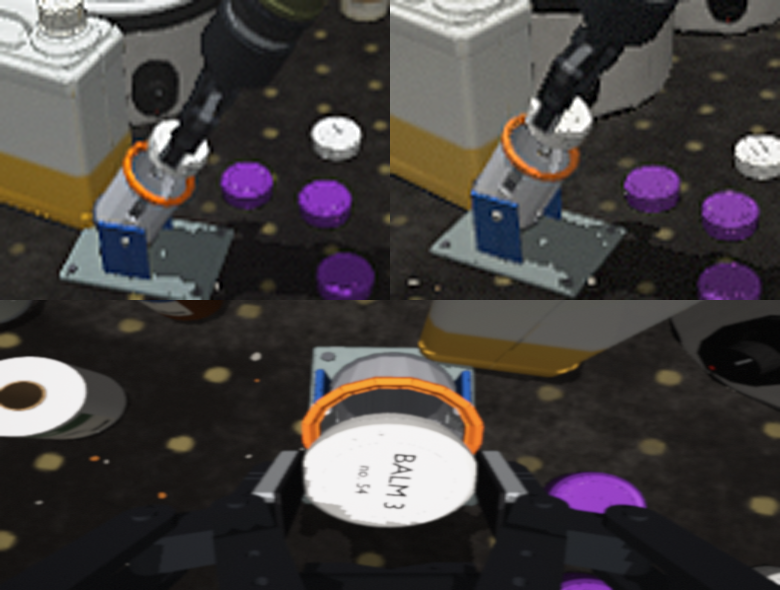

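Tin is lined up just before the mouth; its lid centre and the rim centre agree sideways within about 1 mm.

{"api": "jog_arm", "payload": {
  "commands": [
    [[8, 2, -14], [0, 0, 0], 0.4],
    [[13, 3, -23], [0, 0, 0], 0.4],
    [[16, 4, -28], [0, 0, 0], 0.4],
    [[16, 4, -28], [0, 0, 0], 0.4],
    [[16, 4, -28], [0, 0, 0], 0.4]
  ]
}}

```text
time: 6.87
ee_pos: [577.8, 104.6, 129.5]
orientation: [3.14, -0.51, 0.255]
force: [0.9, -0.9, -0.6]
opening: 54.3
grasp_force: 25.9
```

```bash
python3 st.py
```

```text
t 6.9167 [577.84 104.66 129.84] in mouth frame(tubex,-tubey,depth) [ 3.49 -0.39 -6.17] roterr [ 0.   -0.01 -0.  ] F tube [-0.26  0.99 -0.09] grip 25.97028244574176 54.26140923079844
```

{"api": "jog_arm", "payload": {
  "commands": [
    [[1.5, 0.4, -2.6], [0, 0, 0], 0.4],
    [[1.5, 0.4, -2.6], [0, 0, 0], 0.4],
    [[1.5, 0.4, -2.6], [0, 0, 0], 0.8],
    [[1.5, 0.4, -2.6], [0, 0, 0], 0.9],
    [[1.5, 0.4, -2.6], [0, 0, 0], 0.9]
  ]
}}

```text
time: 7.33
ee_pos: [579.3, 105.0, 127.0]
orientation: [3.14, -0.511, 0.255]
force: [-0.9, -0.1, 0.4]
opening: 77.3
grasp_force: 0.0
```

{"api": "jog_arm", "payload": {
  "commands": [
    [[0, 0, 0], [0, 0, 0], 0.9],
    [[0, 0, 0], [0, 0, 0], 0.9],
    [[-10, -2.5, 17], [0, 0, 0], 0.9],
    [[-24, -6, 43], [0, 0, 0], 0.5],
    [[-24, -6, 43], [0, 0, 0], 0]
  ]
}}

```text
time: 7.75
ee_pos: [555.8, 99.1, 173.6]
orientation: [3.14, -0.515, 0.255]
force: [0.3, -0.3, 1.6]
opening: 54.6
grasp_force: 0.0
```

```bash
python3 st.py
python3 - <<'E'
from h import *
W=cams.get_image("wrist")["image"];a=cams.get_image("side")["image"][160:260,160:290]; b=cams.get_image("scene")["image"][150:250,160:290]
f=lambda x:cv2.resize(x,(390,300),interpolation=cv2.INTER_CUBIC)
cv2.imwrite("pics/w7.png",np.vstack([np.hstack([f(a),f(b)]),cv2.resize(W[90:],(780,290))])[:,:,::-1])
E
```

```text
t 7.8 [556.36  99.14 172.6 ] in mouth frame(tubex,-tubey,depth) [  5.66  -0.44 -54.29] roterr [ 0.   -0.01 -0.  ] F tube [-0.2  -0.14  0.31] grip 0.0 46.57197197744387
```

View pics/w7.png

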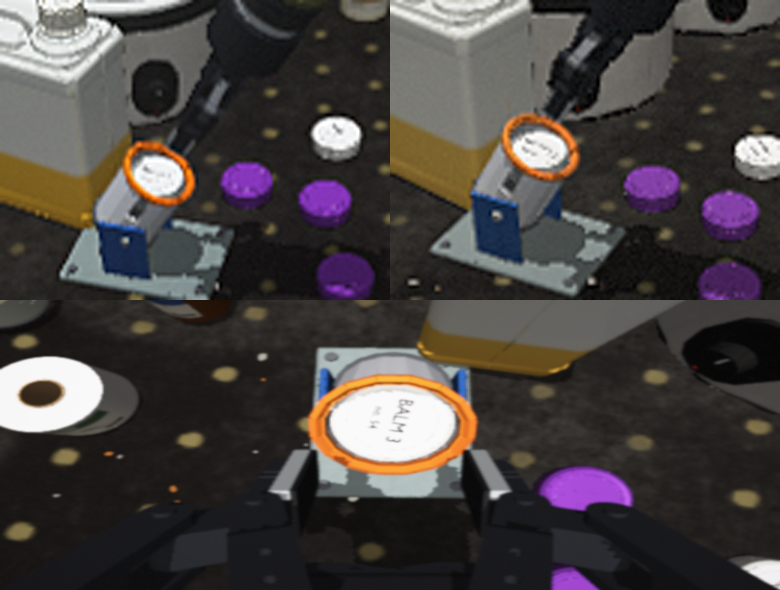

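The tin sits square in the mouth. Next I'll shut the fingers and press along the axis.

{"api": "jog_arm", "payload": {
  "commands": [
    [[-3, -1, -2], [0, 0, 0], 0],
    [[-3, -1, -2], [0, 0, 0], 0],
    [[-3, -1, -2], [0, 0, 0], 0],
    [[-3, -1, -2], [0, 0, 0], 0],
    [[9, 2, -24], [0, 0, 0], 0]
  ]
}}

```text
time: 8.37
ee_pos: [566.0, 101.3, 149.1]
orientation: [3.14, -0.517, 0.255]
force: [0.4, -0.0, 1.4]
opening: -0.1
grasp_force: 0.0
```

{"api": "jog_arm", "payload": {
  "commands": [
    [[9, 2.5, -16], [0, 0, 0], 0],
    [[9, 2.5, -16], [0, 0, 0], 0],
    [[12, 3, -21], [0, 0, 0], 0]
  ]
}}

```text
time: 8.62
ee_pos: [575.7, 104.0, 124.1]
orientation: [3.141, -0.509, 0.255]
force: [-0.6, -0.2, 0.3]
opening: 0.2
grasp_force: 0.0
```

```bash
python3 st.py
```

```text
t 8.6667 [576.15 104.03 123.79] in mouth frame(tubex,-tubey,depth) [-1.09 -0.21 -1.83] roterr [ 0.   -0.01 -0.  ] F tube [0.2  0.97 1.07] grip 0.0 0.3657516220521247
```

{"api": "jog_arm", "payload": {
  "commands": [
    [[2, 0.5, -3.5], [0, 0, 0], 0],
    [[4, 1, -7], [0, 0, 0], 0],
    [[6, 1.5, -10.5], [0, 0, 0], 0],
    [[8, 2, -14], [0, 0, 0], 0],
    [[8, 2, -14], [0, 0, 0], 0]
  ]
}}

```text
time: 9.08
ee_pos: [583.4, 105.9, 110.0]
orientation: [3.141, -0.509, 0.255]
force: [0.0, 0.1, 0.7]
opening: 0.4
grasp_force: 0.0
```

{"api": "jog_arm", "payload": {
  "commands": [
    [[2, 0.5, -3.5], [0, 0, 0], 0],
    [[4, 1, -7], [0, 0, 0], 0],
    [[6, 1.5, -10.5], [0, 0, 0], 0],
    [[8, 2, -14], [0, 0, 0], 0],
    [[8, 2, -14], [0, 0, 0], 0]
  ]
}}

```text
time: 9.5
ee_pos: [592.8, 108.2, 96.6]
orientation: [3.141, -0.511, 0.255]
force: [0.2, -0.5, 0.8]
opening: -0.2
grasp_force: 0.0
```

```bash
python3 st.py
```

```text
t 9.55 [592.68 108.2   96.71] in mouth frame(tubex,-tubey,depth) [ 0.13 -0.08 30.15] roterr [ 0.   -0.01 -0.  ] F tube [-0.34 -1.25  0.06] grip 0.0 0.25156604098745083
```

{"api": "jog_arm", "payload": {
  "commands": [
    [[2, 0.5, -3.5], [0, 0, 0], 0],
    [[3.5, 1, -6], [0, 0, 0], 0],
    [[3.5, 1, -6], [0, 0, 0], 0]
  ]
}}

```text
time: 9.8
ee_pos: [595.8, 109.2, 90.2]
orientation: [3.141, -0.51, 0.255]
force: [0.4, -0.6, 0.0]
opening: 0.4
grasp_force: 0.0
```

```bash
python3 st.py
```

```text
t 9.85 [595.66 109.11  90.27] in mouth frame(tubex,-tubey,depth) [-0.38 -0.22 37.28] roterr [ 0.   -0.01 -0.  ] F tube [-1.26  0.47  0.09] grip 0.0 0.4808970918870072
```

{"api": "jog_arm", "payload": {
  "commands": [
    [[-15, -4, 26], [0, 0, 0], 0],
    [[-30, -8, 52], [0, 0, 0], 0],
    [[-45, -11.5, 78], [0, 0, 0], 0.5],
    [[-50, -13, 87], [0, 0, 0], 1],
    [[-50, -13, 87], [0, 0, 0], 1]
  ]
}}

```text
time: 10.27
ee_pos: [546.6, 96.1, 181.2]
orientation: [3.14, -0.516, 0.255]
force: [0.2, 0.2, -0.1]
opening: 35.8
grasp_force: 0.0
```

```bash
python3 st.py
python3 - <<'E'
from h import *
W=cams.get_image("wrist")["image"];a=cams.get_image("side")["image"][180:240,180:258]; b=cams.get_image("scene")["image"][170:230,180:258]
f=lambda x:cv2.resize(x,(390,300),interpolation=cv2.INTER_CUBIC)
cv2.imwrite("pics/w8.png",np.vstack([np.hstack([f(a),f(b)]),cv2.resize(W[90:],(780,290))])[:,:,::-1])
E
```

```text
t 10.3167 [546.41  96.09 179.52] in mouth frame(tubex,-tubey,depth) [  0.12   0.01 -65.48] roterr [ 0.   -0.01 -0.  ] F tube [-0.68 -0.51  0.16] grip 0.0 43.34364470304196
```

View pics/w8.png

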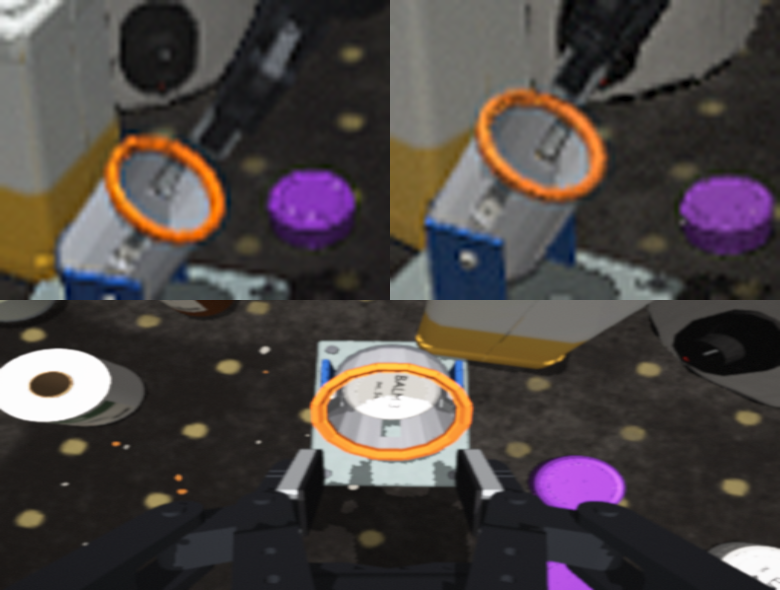

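The lid shows at the bottom of the tube and the leaves have sprung back, so the first tin is in. Next is tin A.

{"api": "jog_arm", "payload": {
  "commands": [
    [[-12, -8, 14], [-0.026, 0.101, 0], 1],
    [[-24, -16, 28], [-0.053, 0.203, 0], 1],
    [[-36, -30, 40], [-0.079, 0.304, 0], 1],
    [[-47, -55, 50], [-0.105, 0.406, 0], 1],
    [[-50, -85, 50], [-0.131, 0.507, 0], 1]
  ]
}}

```text
time: 10.88
ee_pos: [495.9, 11.3, 229.9]
orientation: [-3.141, 0.016, 0.257]
force: [1.8, -0.3, -0.4]
opening: 85.8
grasp_force: 0.0
```

{"api": "jog_arm", "payload": {
  "commands": [
    [[2, -38, 0], [0, 0, 0], 1],
    [[4, -75, -15], [0, 0, 0], 1],
    [[6, -110, -35], [0, 0, 0], 1],
    [[6, -145, -60], [0, 0, 0], 1],
    [[6, -165, -80], [0, 0, 0], 1]
  ]
}}

```text
time: 11.3
ee_pos: [501.5, -156.9, 144.7]
orientation: [-3.142, 0.016, 0.253]
force: [0.2, 1.1, -1.4]
opening: 85.7
grasp_force: 0.0
```

{"api": "jog_arm", "payload": {
  "commands": [
    [[0, 0, 0], [0, 0, 0], 1],
    [[0, 0, 0], [0, 0, 0], 1],
    [[0, 0, 0], [0, 0, 0], 1],
    [[0, 0, 0], [0, 0, 0], 1]
  ]
}}

```text
time: 11.63
ee_pos: [502.4, -153.1, 148.1]
orientation: [3.142, 0.013, 0.256]
force: [-0.1, 0.1, -0.0]
opening: 85.8
grasp_force: 0.0
```

Run:
```python
from lid import *
im=cams.get_image("wrist");s=get_state();print(s["time"],s["ee_pos"],s["orientation"],s["force"])
g=im["image"].astype(int);m=(((g.min(2)>100)&(g.max(2)-g.min(2)<40))*255).astype(np.uint8)
n,l,st,ce=cv2.connectedComponentsWithStats(m)
for k in range(1,n):
    if st[k,4]>1500:
        h=cv2.convexHull(cv2.findNonZero((l==k).astype(np.uint8)))[:,0]
        print(st[k],cv2.fitEllipse(np.array([onz(im,p,22)[:2] for p in h],np.float32)))
for d in outline_of("wrist","tin_a_center"): print(d["confidence"],d["bbox"],onz(im,d["bbox"][:2],20))
```

```text
11.6833 [ 502.56 -153.02  148.42] [3.14 0.01 0.26] [ 0.73 -0.18  0.45]
[   0    0   47   85 3311] ((560.0821533203125, 47.77748107910156), (45.5294303894043, 70.03154754638672), 91.36449432373047)
[ 220  146   67   66 3488] ((503.0777587890625, -151.0188446044922), (58.985599517822266, 61.523128509521484), 108.39403533935547)
[   0  264   83   75 3530] ((228.27957153320312, 246.44882202148438), (118.16524505615234, 576.7566528320312), 26.175230026245117)
[ 177  305  186   72 7104] ((318.55657958984375, -206.52964782714844), (112.54296875, 221.23931884765625), 8.138379096984863)
0.88 [243.3, 273.4, 58.4, 58.1] [ 406.19 -166.38   20.  ]
0.87 [128.6, 187.7, 65.2, 62.7] [467.25 -45.31  20.  ]
0.82 [28.1, 225.4, 56.1, 63.5] [407.17  38.78  20.  ]
0.75 [253.3, 179.6, 70.7, 66.0] [ 502.95 -151.55   20.  ]
0.72 [124.8, 81.5, 75.0, 76.1] [556.34 -31.46  20.  ]
```

{"api": "jog_arm", "payload": {
  "commands": [
    [[1, 1.5, -40], [0.003, -0.013, 0], 1],
    [[1, 1.5, -80], [0.003, -0.013, 0], 1],
    [[1, 1.5, -110], [0.003, -0.013, 0], 1],
    [[1, 1.5, -132], [0.003, -0.013, 0], 1],
    [[1, 1.5, -139], [0.003, -0.013, 0], 1]
  ]
}}

```text
time: 12.15
ee_pos: [500.5, -150.8, 6.1]
orientation: [-3.14, 0.004, 0.256]
force: [-1.1, 0.2, -0.9]
opening: 85.6
grasp_force: 0.0
```

{"api": "jog_arm", "payload": {
  "commands": [
    [[0, 0, 0], [0, 0, 0], 1],
    [[0, 0, 0], [0, 0, 0], 1],
    [[0, 0, 0], [0, 0, 0], 0.4],
    [[0, 0, 0], [0, 0, 0], 0.4],
    [[0, 0, 0], [0, 0, 0], 0.4]
  ]
}}

```text
time: 12.57
ee_pos: [504.0, -151.2, 10.8]
orientation: [-3.14, -0.004, 0.255]
force: [-1.1, 2.1, 10.6]
opening: 54.2
grasp_force: 25.2
```

{"api": "jog_arm", "payload": {
  "commands": [
    [[0, 0, 0], [0, 0, 0], 0.4],
    [[0, 0, 0], [0, 0, 0], 0.4],
    [[0, 0, 0], [0, 0, 0], 0.4],
    [[0, 0, 0], [0, 0, 0], 0.4]
  ]
}}

```text
time: 12.9
ee_pos: [504.0, -151.2, 10.8]
orientation: [-3.14, -0.004, 0.255]
force: [-0.9, 5.3, 9.4]
opening: 54.4
grasp_force: 25.2
```

{"api": "jog_arm", "payload": {
  "commands": [
    [[0, 0, 15], [0, 0, 0], 0.4],
    [[0, 0, 45], [0, 0, 0], 0.4],
    [[0, 5, 85], [0, 0, 0], 0.4],
    [[-3, 15, 125], [0, 0, 0], 0.4],
    [[-5, 35, 160], [0, 0, 0], 0.4]
  ]
}}

```text
time: 13.32
ee_pos: [498.3, -118.6, 172.1]
orientation: [3.139, -0.003, 0.252]
force: [1.0, -0.6, -1.9]
opening: 54.1
grasp_force: 25.7
```

{"api": "jog_arm", "payload": {
  "commands": [
    [[-2, 30, 25], [0, 0, 0], 0.4],
    [[-4, 65, 45], [0, 0, 0], 0.4],
    [[-6, 100, 60], [0, 0, 0], 0.4],
    [[-8, 140, 69], [0, 0, 0], 0.4],
    [[-9, 173, 69], [0, 0, 0], 0.4]
  ]
}}

```text
time: 13.73
ee_pos: [489.8, 57.7, 241.4]
orientation: [3.141, -0.007, 0.255]
force: [0.9, -0.5, -0.9]
opening: 54.0
grasp_force: 25.7
```

{"api": "jog_arm", "payload": {
  "commands": [
    [[12, 8, -6], [0.026, -0.101, 0], 0.4],
    [[24, 16, -16], [0.053, -0.203, 0], 0.4],
    [[36, 25, -28], [0.079, -0.304, 0], 0.4],
    [[47, 33, -42], [0.105, -0.406, 0], 0.4],
    [[56, 39, -52], [0.131, -0.507, 0], 0.4]
  ]
}}

```text
time: 14.15
ee_pos: [544.2, 94.5, 188.1]
orientation: [3.14, -0.518, 0.256]
force: [1.2, -0.5, -1.7]
opening: 54.3
grasp_force: 25.7
```

{"api": "jog_arm", "payload": {
  "commands": [
    [[8, 2, -15], [0, 0, 0], 0.4],
    [[17, 4, -30], [0, 0, 0], 0.4],
    [[17, 4, -30], [0, 0, 0], 0.4],
    [[17, 4, -30], [0, 0, 0], 0.4],
    [[17, 4, -30], [0, 0, 0], 0.4]
  ]
}}

```text
time: 14.57
ee_pos: [561.5, 97.8, 158.1]
orientation: [3.14, -0.512, 0.255]
force: [0.5, -0.5, -0.7]
opening: 54.3
grasp_force: 25.8
```

```bash
python3 st.py
python3 - <<'E'
from lid import *
W=cams.get_image("wrist");g=W["image"].astype(int);m=(((g.min(2)>100)&(g.max(2)-g.min(2)<40))*255).astype(np.uint8)
n,l,st,ce=cv2.connectedComponentsWithStats(m)
k=l[260,255];print("lid",st[k] if k else l[250:270,245:265])
print("rim",cv2.boundingRect(orange(W,(100,400,60,260))))
o=cv2.imread("pics/w6.png")  # earlier view: lid and rim for comparison
w=o[300:,:,::-1];h=cv2.cvtColor(np.ascontiguousarray(w),cv2.COLOR_RGB2HSV)
x,y,ww,hh=cv2.boundingRect(cv2.inRange(h[:200,200:500],(5,170,120),(16,255,255)));print("old rim",(x+200)*.656,y*1.014+90,ww*.656,hh*1.014)
m=((w.min(2)>100)*255).astype(np.uint8);_,l,st,_=cv2.connectedComponentsWithStats(m);k=l[170,345];print("old lid",st[k]*[.656,1.014,.656,1.014,1]+[0,90,0,0,0])
E
```

```text
t 14.6167 [561.8   97.83 158.39] in mouth frame(tubex,-tubey,depth) [  2.84   2.19 -39.52] roterr [ 0.   -0.01 -0.  ] F tube [ 0.76 -0.4   0.84] grip 25.82963483640924 54.03731681544646
lid [  198   179   115   140 12141]
rim (166, 168, 148, 74)
old rim 167.936 168.078 149.568 78.078
old lid [  198.77   204.58   114.14   115.6  16004.  ]
```

{"api": "jog_arm", "payload": {
  "commands": [
    [[-0.6, 2.4, 0], [0, 0, 0], 0.4],
    [[7.4, 4.4, -14], [0, 0, 0], 0.4],
    [[12.5, 5.4, -23], [0, 0, 0], 0.4],
    [[15.5, 6.4, -28], [0, 0, 0], 0.4],
    [[15.5, 6.4, -28], [0, 0, 0], 0.4]
  ]
}}

```text
time: 15.08
ee_pos: [576.3, 104.4, 127.9]
orientation: [3.14, -0.509, 0.255]
force: [-0.0, 0.3, -0.5]
opening: 54.3
grasp_force: 25.8
```

{"api": "jog_arm", "payload": {
  "commands": [
    [[1.5, 0.4, -2.6], [0, 0, 0], 0.4],
    [[1.5, 0.4, -2.6], [0, 0, 0], 0.4],
    [[1.5, 0.4, -2.6], [0, 0, 0], 0.4]
  ]
}}

```text
time: 15.33
ee_pos: [577.9, 104.6, 126.4]
orientation: [3.14, -0.511, 0.255]
force: [0.8, 0.2, 0.7]
opening: 54.0
grasp_force: 25.8
```

```bash
python3 st.py
```

```text
t 15.3833 [577.9  104.6  126.47] in mouth frame(tubex,-tubey,depth) [ 1.84 -0.31 -3.23] roterr [ 0.   -0.01 -0.  ] F tube [-0.57 -0.19  0.43] grip 25.830936829079292 54.12569099143814
```

Same depth as before and no contact force. Release and back off.

{"api": "jog_arm", "payload": {
  "commands": [
    [[0, 0, 0], [0, 0, 0], 0.8],
    [[0, 0, 0], [0, 0, 0], 0.9],
    [[0, 0, 0], [0, 0, 0], 0.9],
    [[0, 0, 0], [0, 0, 0], 0.9],
    [[0, 0, 0], [0, 0, 0], 0.9]
  ]
}}

```text
time: 15.8
ee_pos: [577.9, 104.6, 126.1]
orientation: [3.14, -0.51, 0.255]
force: [0.5, 1.1, 0.1]
opening: 77.5
grasp_force: 0.0
```

{"api": "jog_arm", "payload": {
  "commands": [
    [[-10, -2.5, 17], [0, 0, 0], 0.9],
    [[-25, -6.5, 43], [0, 0, 0], 0.9],
    [[-25, -6.5, 43], [0, 0, 0], 0.9],
    [[-25, -6.5, 43], [0, 0, 0], 0]
  ]
}}

```text
time: 16.13
ee_pos: [553.8, 98.2, 171.0]
orientation: [3.14, -0.514, 0.255]
force: [0.6, 0.7, 0.1]
opening: 66.1
grasp_force: 0.0
```

```bash
python3 st.py
cat > mouth.py <<'E'
from lid import *
W=cams.get_image("wrist");g=W["image"].astype(int)
np.save("pics/last.npy",W["image"])
from scipy.ndimage import label
# white lid inside the mouth, as seen on the mouth plane
c,si=np.cos(.254),np.sin(.254);a=np.array([-.5*c,-.5*si,.75**.5]);M=np.array([578,104.3,122.75])
T=np.c_[[.75**.5*c,.75**.5*si,.5],[-si,c,0],a]
q=proj(W,M);print("mouth px",q)
for r in np.arange(32,-33,-4):   # rows: tube x from +32 to -32, cols: tube y +32..-32
    print(" ".join("%3d"%g[tuple(np.round(proj(W,M+T@[r,y,0])).astype(int)[::-1])].min() for y in np.arange(32,-33,-4)))
E
python3 mouth.py
```

```text
t 16.1833 [553.3   98.16 169.73] in mouth frame(tubex,-tubey,depth) [  1.45  -0.26 -53.41] roterr [ 0.   -0.01 -0.  ] F tube [-0.66  1.17  0.9 ] grip 0.0 59.426179547483166
mouth px [254.81 216.49]
 64  54  25 107  62  47  33 146 142 136 133  30  59  60 123  13  65
 77  52  49  52  73 191 194 197 185 198 190 196 189  43  56  45  69
 84  92  51  81 184 238 249 251 251 251 251 238 194 178  32  57 111
151  51  81 198 251 250 251 251 249 244 251 251 251 230 126  32  53
 65  29 170 251 250 251 251 251 242 251 251 192 200 251 251 137  50
 56  49 191 251 250 251 238 205 251 251 210 215 247 251 251 155  36
 37  48 249 251 249 251 251 251 251 243 203 247 251 251 251 200  49
 38  46 241 251 251 251 251 251 236 170 251 250 251 251 251 205  48
 40  58 178 251 250 250 251 250 251 251 251 251 251 251 251 220  45
 42  35 136 251 251 250 251 245 251 251 250 251 251 251 251 162  48
 46  49 114 225 251 250 251 251 251 251 251 251 249 251 243  90  48
 85  44  53 163 243 251 251 251 250 251 248 250 250 245 164  44  46
184  45  53  83 172 242 251 251 250 251 251 250 246 194  34  50  44
177  96  51  50 101 167 186 248 251 250 250 241 149  36  54  52 146
178 180  92  51  54  32  69 151 105 143 107  53  38  54  52 137 181
179 182 182  77  53  55  55  46  44  44  47  55  55  51 136 155 181
177 180 165 156  98  76  48  56  56  55  55  44 107 183 182  95 102
```

The lid lies round and centred in the mouth. Pressing it in.

{"api": "jog_arm", "payload": {
  "commands": [
    [[-1, 0, -1], [0, 0, 0], 0],
    [[-1, 0, -1], [0, 0, 0], 0],
    [[-1, 0, -1], [0, 0, 0], 0],
    [[-1, 0, -1], [0, 0, 0], 0],
    [[-1, 0, -1], [0, 0, 0], 0]
  ]
}}

```text
time: 16.65
ee_pos: [551.7, 98.1, 167.5]
orientation: [3.14, -0.509, 0.255]
force: [0.1, 0.2, -0.6]
opening: -0.1
grasp_force: 0.0
```

{"api": "jog_arm", "payload": {
  "commands": [
    [[8, 2, -14], [0, 0, 0], 0],
    [[16, 4, -28], [0, 0, 0], 0],
    [[23, 6, -40], [0, 0, 0], 0],
    [[25, 6.5, -44], [0, 0, 0], 0],
    [[25, 6.5, -44], [0, 0, 0], 0]
  ]
}}

```text
time: 17.07
ee_pos: [576.5, 104.6, 122.8]
orientation: [3.14, -0.508, 0.255]
force: [-0.4, 0.2, 0.9]
opening: 0.5
grasp_force: 0.0
```

{"api": "jog_arm", "payload": {
  "commands": [
    [[2, 0.5, -3.5], [0, 0, 0], 0],
    [[4, 1, -7], [0, 0, 0], 0],
    [[6, 1.5, -10.5], [0, 0, 0], 0],
    [[8, 2, -14], [0, 0, 0], 0]
  ]
}}

```text
time: 17.4
ee_pos: [585.6, 107.7, 111.8]
orientation: [-3.141, -0.514, 0.255]
force: [-4.2, 0.1, 4.7]
opening: -0.1
grasp_force: 2.5
```

{"api": "jog_arm", "payload": {
  "commands": [
    [[2, 0.5, -3.5], [0, 0, 0], 0],
    [[4, 1, -7], [0, 0, 0], 0],
    [[6, 1.5, -10.5], [0, 0, 0], 0],
    [[8, 2, -14], [0, 0, 0], 0]
  ]
}}

```text
time: 17.73
ee_pos: [593.2, 108.6, 96.4]
orientation: [3.14, -0.511, 0.255]
force: [0.6, 0.3, -0.0]
opening: 0.0
grasp_force: 0.0
```

```bash
python3 st.py
```

```text
t 17.7833 [593.3  108.63  95.75] in mouth frame(tubex,-tubey,depth) [ 0.27 -0.35 31.34] roterr [ 0.   -0.01 -0.  ] F tube [ 0.45 -1.26 -0.19] grip 0.0 -0.09881482306658859
```

{"api": "jog_arm", "payload": {
  "commands": [
    [[2, 0.5, -3.5], [0, 0, 0], 0],
    [[2.5, 0.6, -4.3], [0, 0, 0], 0],
    [[2.5, 0.6, -4.3], [0, 0, 0], 0]
  ]
}}

```text
time: 18.03
ee_pos: [595.4, 109.2, 91.4]
orientation: [3.14, -0.51, 0.255]
force: [0.1, 0.6, -0.4]
opening: 0.3
grasp_force: 0.0
```

```bash
python3 st.py
```

```text
t 18.0833 [595.34 109.18  91.49] in mouth frame(tubex,-tubey,depth) [-0.03 -0.37 36.07] roterr [ 0.   -0.01 -0.  ] F tube [-0.01  0.1   0.84] grip 0.0 -0.053414339492963356
```

{"api": "jog_arm", "payload": {
  "commands": [
    [[-15, -4, 26], [0, 0, 0], 0],
    [[-30, -8, 52], [0, 0, 0], 0],
    [[-44, -11.5, 77], [0, 0, 0], 0],
    [[-44, -11.5, 77], [0, 0, 0], 0],
    [[-44, -11.5, 77], [0, 0, 0], 0]
  ]
}}

```text
time: 18.5
ee_pos: [552.3, 97.8, 171.1]
orientation: [3.139, -0.515, 0.255]
force: [0.0, -0.1, 0.1]
opening: 0.3
grasp_force: 0.0
```

```bash
python3 st.py; python3 mouth.py
python3 - <<'E'
from lid import *
# where does the bright disc lie along the tube? compare predicted lid outline at depth d below mouth with the picture
W=cams.get_image("wrist");g=W["image"].astype(int).min(2)
c,si=np.cos(.254),np.sin(.254);a=np.array([-.5*c,-.5*si,.75**.5]);M=np.array([578,104.3,122.75])
ex=np.array([.75**.5*c,.75**.5*si,.5])
# brightness of the +x wall down the bore (r=30) vs along the lid: the wall/lid boundary
for d in(20,40,62):
    print(d,proj(W,M-a*d),"lid +x edge",proj(W,M-a*d+ex*29),"-x edge",proj(W,M-a*d-ex*29))
x=int(round(proj(W,M)[0]));print("column",x,[int(v) for v in g[150:260:2,x]])
for n,e in(("scene",A:=cams.get_image("scene")),("side",B:=cams.get_image("side"))):
    im=A if n=="scene" else B
    print(n,"slot",[im["image"][tuple(np.round(proj(im,M-a*(84-h)-ex*32)).astype(int)[::-1])].tolist() for h in(6,16,22,28,38,50,60)])
E
```

```text
t 18.55 [551.72  97.74 169.47] in mouth frame(tubex,-tubey,depth) [ -0.09  -0.25 -54.  ] roterr [ 0.   -0.01 -0.  ] F tube [-0.48 -0.25  0.61] grip 0.0 -0.15781157273557148
mouth px [254.79 214.07]
 72  66  31 119  73  49  58 208 199 187 181  39  65  71 141  17  77
 93  63  59  60 123 217 220 217 216 216 216 212 197  46  69  58  79
100 142  57 112 218 215 216 216 192 216 216 216 219 218  48  69 143
156  59 112 199 222 216 226 247 254 254 248 135 217 221 163  50  64
 70  36 207 176 222 244 236 253 254 238 221 254 254 232 144 171  58
 68  53  78 165 254 254 254 254 249 255 254 254 254 254 186  83  39
 44  60  80 196 254 254 254 254 208 254 254 254 254 254 167 112  60
 47  57 100 159 254 254 254 238 254 254 254 254 254 254 142 124  56
 50  67 127 167 234 254 254 254 254 254 254 254 254 196 147 142  52
 51  44 124 176 170 220 255 254 254 254 254 254 193 183 171 142  58
 56  59 117 177 169 206 196 214 222 217 201 206 198 184 185  99  58
 88  54  98 174 170 207 200 189 114 115 211 206 205 186 184  46  57
211  55  64 124 176 208 199 207 213 212 212 207 209 189  52  68  54
204 133  62  63 10
[... 266 characters left out ...]
02.11] lid +x edge [254.96 163.38] -x edge [254.96 237.78]
40 [254.98 192.89] lid +x edge [254.98 156.83] -x edge [254.98 226.29]
62 [255.   184.24] lid +x edge [254.99 150.72] -x edge [255.   215.45]
column 255 [219, 218, 205, 100, 79, 80, 63, 50, 166, 220, 222, 222, 223, 222, 215, 181, 171, 250, 255, 255, 255, 255, 255, 251, 255, 248, 210, 209, 255, 255, 255, 255, 255, 255, 254, 255, 255, 231, 126, 117, 128, 197, 220, 219, 190, 64, 26, 28, 27, 28, 30, 27, 28, 29, 29]
scene slot [[60, 59, 61], [98, 96, 97], [101, 102, 103], [89, 93, 99], [106, 105, 105], [97, 101, 103], [80, 71, 63]]
side slot [[65, 69, 70], [69, 70, 74], [61, 65, 73], [52, 58, 70], [72, 75, 77], [58, 67, 73], [199, 85, 9]]
```

The lid's near edge is at image row 225, and 226 is predicted for 40 mm below the mouth. So both tins are seated flat below the leaves, and the tool is clear. Handing in.

```bash
python3 -c "
from rig import order
print(order.finish_job())"
```

```text
the job is handed in; nothing more can be done
None
```

I loaded both white tins lids up into the magazine, one on the other and below the catches, and handed the job in at about 18.6 s. The final check was the wrist-camera reading, which put the top lid about 40 mm below the mouth. No other items were touched, going by the planned paths and force readings, though I didn't re-image them afterwards.

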